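# Stack the inverter board and its heat-sink plate on the guide posts

### The job

Assemble the inverter stack on the test bench: lower the circuit board over the four guide posts of the base plate until it lies flat on the base, then lower the large four-hole heat-sink plate over the same posts until it sits flat on the board's brass standoffs. Set each one down and let go of it there, do not drop it from above, and leave the small two-hole heat-sink plate where it is.

Things in the scene. Friction and masses are not known exactly. Their poses are not given: they have to be found in the camera images.
- base: Fixed aluminium base plate on the bench, 180 (x) x 130 (y) x 8 mm, with four upright steel guide posts at x +-60, y +-40 mm: 8 mm diameter, top 14 mm tapered to a 2 mm tip, tips 80 mm above the bench. Origin: centre of the underside, at bench level; x along the long side (within 20 degrees of the robot's forward direction), z up. Same after a half turn.
- board_grip (a point): Centre of the transformer on the loose green circuit board (0.42 kg). Board 160 (x) x 116 (y) x 5 mm, flat on the bench, four 24 mm through holes at x +-60, y +-40. Grip the dark steel transformer in its middle, 34 (x) x 44 (y) x 40 mm tall. Brass standoffs, 8 thick, 46 tall, at x +-28, y +-42. Point is 25 mm above the board's underside; 33 above bench when flat on the base. x: long side, z up.
- sinkplate_grip (a point): Centre of the finned heat sink on the large loose aluminium plate (0.42 kg). Plate 160 (x) x 116 (y) x 5 mm, flat on the bench, four 24 mm through holes at x +-60, y +-40. Grip the heat sink in its middle, 34 (x) x 44 (y) x 40 mm tall, by its outer fins, 34 mm apart in x. Point is 25 mm above the plate's underside; 84 mm above bench when seated on the standoffs. x: long side, z up.
- small_sink_grip (a point): A bystander to leave alone: the same finned heat sink on a small loose aluminium plate, 90 x 72 x 5 mm, with only two 10 mm holes. This point is the centre of its heat sink, 25 mm above the plate's underside.
Mind the look-alikes: they are no part of the job. What is shaped like the part that bears sinkplate_grip but orange or red is not meant.

How it is judged:
On the way, in this order (a step that is already met when the one before it is completed fails the run):
1. the circuit board is over all four posts and flat on the base plate (horizontal distance between board_grip and base below 0.015 m and angle between the x axis of board_grip and the x axis of base, either way round below 0.18 rad and z of board_grip in the frame of base between 0.029 and 0.037 m and angle between board_grip's own z axis and vertical below 0.06 rad), for 0.2 s.
2. the large heat-sink plate is over the posts and flat on the board's standoffs (horizontal distance between sinkplate_grip and base below 0.015 m and angle between the x axis of sinkplate_grip and the x axis of base, either way round below 0.18 rad and z of sinkplate_grip in the frame of base between 0.08 and 0.088 m and angle between sinkplate_grip's own z axis and vertical below 0.06 rad), for 0.2 s.
At the end, for the whole second after the job is handed in: The board lies flat on the base plate over the four posts and the large heat-sink plate lies flat on the board's standoffs over the same posts: each within 15 mm of the base's centre, 10 degrees of its long side (either way round), 4 mm of its seated height and level within 3.4 degrees; both let go (all of step 1 and all of step 2); the robot touches nothing.
It fails at once if the board was let go above the base more than 20 mm over its seat (horizontal distance between board_grip and base below 0.04 m and z of board_grip in the frame of base above 0.053 m and contact force between the fingers and board below 0.1 N).
It fails at once if the heat-sink plate was let go above the base more than 20 mm over its seat (horizontal distance between sinkplate_grip and base below 0.04 m and z of sinkplate_grip in the frame of base above 0.104 m and contact force between the fingers and sinkplate below 0.1 N).
It fails at once if the small two-hole heat-sink plate was moved by more than 30 mm (distance of small_sink_grip from where it was at the start of the episode above 0.03 m).
It also fails if it takes over 54 s, if anything falls off the work surface, if the arm or the gripper's body presses on something with over 40 N, if the wrist force passes 120 N, or if a joint passes its speed limit or range.

### The arm

A 7-joint arm with a two-finger parallel gripper is mounted at the origin on the work surface. World frame = base frame: x ahead of the robot, y to its left, z up, the work surface at z = 0. Lengths are in m, angles in rad, forces in N, time in s.
With the tool pointing down it reaches from about 0.35 to 0.9 m from the base axis. Payload 8.1 kg.
Tool frame: the origin (TCP) lies at the very end of the fingers, on their centre line; the grasp point (between the pads) lies 19 mm behind it; z points along the fingers, y is the line along which they close (so a half turn about z gives the same grasp; the last joint's range is limited). The gripper opens to 92 mm and grips with 3 to 60 N. Pads are 19 mm wide; open, the fingers measure 130 mm over their backs; the gripper's body (75 mm by 190 mm) begins 47 mm behind the grasp point.
Start: joints at [-0.103, 0.434, 0.025, 1.573, -0.012, 1.134, -0.075], TCP at [0.625, -0, 0.189] pointing down, gripper open.
Joint ranges: [-2.62, 2.62], [-0.44, 2.09], [-1.27, 1.32], [0.08, 2.57], [-1.32, 4.46], [0.12, 2], [-2.74, 2.74]. Speed limits (rad/s): [2.22, 2.22, 3.01, 3.01, 3.14, 3.14, 3.14].

### API

Orientations are given as a rotation vector (axis times angle).
In Python, from cell import arm gives the robot as it stands.
- The arm moves only by the tool jog_arm, never from a script. Its argument "rows" is a list of rows, each a list of 3 entries, a list of its own where there are three numbers: the shift along the world's x, y, z in cm, then the turn, a rotation vector about the world's x, y, z in degrees, then the opening, from 0 (shut) to 1 (fully open). A call has 1 to 8 rows; each row is the pose to reach, as a shift and turn from the pose commanded when the call began; what a row does not reach only later rows make up. A row lasts 1/8 s, in which the tool goes at most 62.5 mm and 10.7 degrees, less where a joint would pass 70% of its speed; a pose out of reach is approached as far as the arm can. A call with a gripper value outside its range is refused whole. The fingers move at their own pace and stop on an object; "newtons" is the grip in N (left out, the last holds). Time passes only in rows, so rows that repeat a pose let the fingers close. It gives the time, the measured TCP pose, the force, the opening and the grip force at its end, in the units of the state.
- arm.observe(): the state, without advancing time (a new reading comes with each control period).
- arm.get_image(name): name is "scene" or "side" or "wrist"; returns a dict with "img" (420x560x3 uint8, red, green, blue), "depth" (420x560 float32, m along the optical axis (not along the pixel's ray), 0 where there is no reading), "fx", "fy", "cx", "cy" (pixels), "rvec" (rotation vector, rad) and "tvec" (3), from world to camera coordinates, as OpenCV has them; the wrist camera has in their place "mount" (4x4, takes a point from camera to tool coordinates, whose origin is the TCP and whose axes are the flange's). Camera axes: x right, y down, z forward; pixel columns grow to the right and rows downward; lengths in m; the calibration is good to about 2 mm. The wrist camera is an equidistant fisheye: a pixel r from the principal point sees the ray r / f radians off the axis. A picture is of the moment at which its call begins: read the wrist's pose just before it.
- arm.sign_off(): hands the job in; it is judged then, once.
The state is a dict: "clock": time; "joints": joint angles; "dq": joint speeds; "joint_efforts": joint torques, N m; "position": TCP position; "ee_rot": TCP orientation; "force": force on the tool from outside, world axes, zero at the start; "ft_torque": the same for the moment, N m; "width": opening from 0.0 (shut) to 1.0 (fully open); "gripper_force": force on a finger pad.
Only numpy, scipy, OpenCV 4.12 (cv2) and the standard library are available. Lean on these libraries where they do the work, as an engineer would, in place of code of your own. Each camera call takes 0.05 s, during which the arm holds its last target. There are 200 camera calls.

## Working session

There is one attempt and no reset: what is moved stays moved. The work goes in short steps, Python scripts to look and compute and a tool call to move; the robot and the scene stay as the last step left them, time stands still between calls to the robot, and variables do not carry over. Pictures are saved under pics/ and viewed, at most 10 in all, crops included, and the job is handed in when it is done.

Besides the shell and the picture viewer there is one more tool, called by a JSON object that holds its "fn" and its "kwargs", one argument or row to a line. jog_arm: Moves the arm, as the interface text tells. Its arguments: {"type":"object","properties":{"rows":{"type":"array","items":{"type":"array"}},"newtons":{"type":"number"}},"required":["rows"]}

```bash
mkdir -p pics; cat > h.py <<'E'
import numpy as np,cv2
from cell import arm
def ray(im,name,u,v,d=None,z=None,st=None):
    pass
def cloud(im):
    d=im["depth"];v,u=np.mgrid[:420,:560]
    R=cv2.Rodrigues(np.array(im["rvec"],float))[0];t=np.array(im["tvec"],float).ravel()
    c=np.stack([(u-im["cx"])/im["fx"]*d,(v-im["cy"])/im["fy"]*d,d],-1)
    P=(c-t)@R
    P[d==0]=np.nan
    return P
E
python3 - <<'E'
from h import *
for n in("scene","side"):
    im=arm.get_image(n); np.save(n+".npy",im,allow_pickle=True)
    cv2.imwrite(f"pics/{n}0.png",im["img"][:,:,::-1])
s=arm.observe();print(s["clock"],s["position"],s["ee_rot"])
E
```

```text
0.1 [ 6.24495835e-01 -2.98919968e-05  1.87832865e-01] [-2.22087212e+00 -2.22072221e+00  1.66466280e-03]
```

View pics/scene0.png

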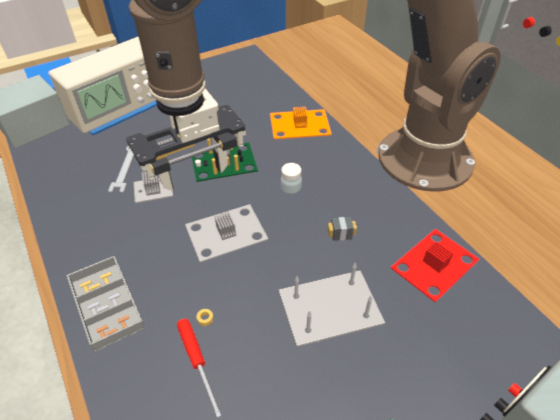

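View pics/side0.png

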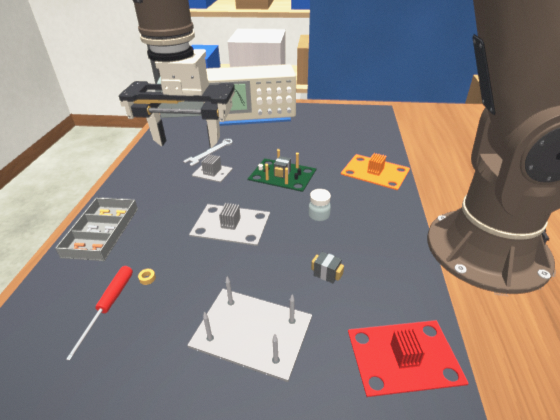

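Scene view candidates for the large grey plate: grey four-hole (227,230), red (437,260), orange (300,120), small two-hole grey (152,185). I choose the grey four-hole one at (227,230). The green board is at (225,160) and the base with posts is at (330,306).

```bash
python3 - <<'E'
from h import *
boxes={"side":{"board":(240,150,325,195),"plate":(185,198,276,248),"base":(185,285,318,372),"small":(190,150,235,185)},
"scene":{"board":(185,135,265,185),"plate":(180,200,272,262),"base":(275,270,388,343),"small":(130,160,175,203)}}
for n in boxes:
    im=np.load(n+".npy",allow_pickle=True).item();P=cloud(im);I=im["img"].astype(int)
    for k,(a,b,c,d) in boxes[n].items():
        p=P[b:d,a:c].reshape(-1,3);q=I[b:d,a:c].reshape(-1,3)
        g=(q[:,1]-q[:,0]>25) if k=="board" else (q.min(1)>140)
        zr=(-.004,.016)
        m=g&(p[:,2]>zr[0])&(p[:,2]<zr[1])
        r=cv2.minAreaRect(p[m,:2].astype(np.float32)*1000)
        t=p[(p[:,2]>.030)&(p[:,2]<.1)]
        print(n,k,m.sum(),"z",np.nanmedian(p[m,2]).round(4),"rect",np.round(r[0],1),np.round(r[1],1),round(r[2],1),"tall",np.median(t,0).round(3) if len(t) else None, t[:,2].max().round(3) if len(t) else None)
im=np.load("scene.npy",allow_pickle=True).item()["img"]
cv2.imwrite("pics/crop1.png",cv2.resize(im[130:270,120:320,::-1],(800,560),interpolation=cv2.INTER_CUBIC))
E
```

```text
side board 826 z 0.0046 rect [ 470.5 -257. ] [123.9 164.6] 74.4 tall [ 0.463 -0.235  0.044] 0.062
side plate 1794 z 0.0047 rect [569.2 -41.4] [140.2 165.2] 83.5 tall [ 0.567 -0.026  0.043] 0.048
side base 6395 z 0.008 rect [469.5 233.7] [168.  185.1] 75.9 tall [0.426 0.277 0.054] 0.081
side small 466 z 0.0048 rect [ 685.8 -278.9] [112.4 186. ] 37.0 tall [ 0.664 -0.24   0.042] 0.047
scene board 1006 z 0.0038 rect [ 469.9 -253.1] [124.9 162.4] 76.5 tall [ 0.466 -0.224  0.041] 0.052
scene plate 2263 z 0.0038 rect [567.7 -33.6] [127.  163.9] 83.7 tall [ 0.568 -0.027  0.042] 0.047
scene base 4888 z 0.0069 rect [469.3 250.4] [138.4 184.7] 75.6 tall [0.519 0.278 0.053] 0.079
scene small 470 z 0.004 rect [ 657.5 -287.5] [161.   93.3] 75.7 tall [ 0.671 -0.234  0.042] 0.047
```

View pics/crop1.png

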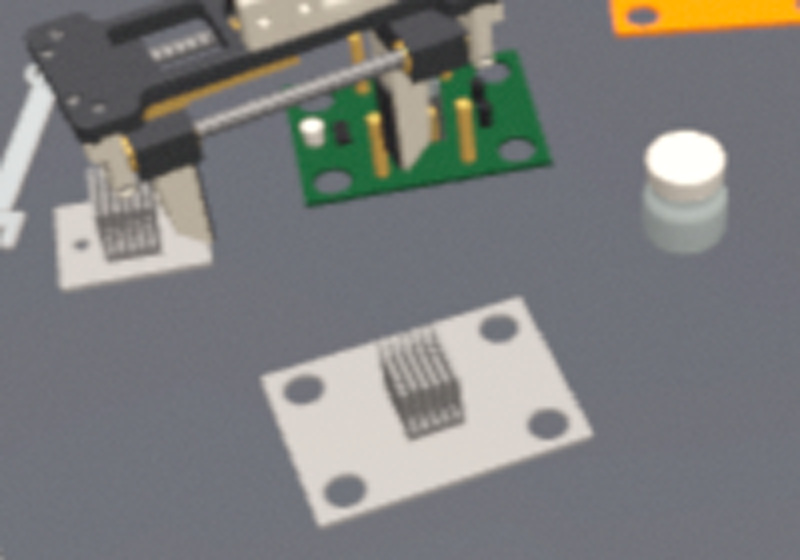

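```bash
python3 - <<'E'
from h import *
A=[]
for n,(a,b,c,d) in {"side":(185,270,318,372),"scene":(275,255,388,343)}.items():
    im=np.load(n+".npy",allow_pickle=True).item();p=cloud(im)[b:d,a:c].reshape(-1,3)
    t=p[(p[:,2]>.03)&(p[:,2]<.085)]
    _,l,C=cv2.kmeans(t[:,:2].astype(np.float32),4,None,(3,50,1e-6),10,cv2.KMEANS_PP_CENTERS)
    print(n,(C*1000).round(1).tolist(),(C.mean(0)*1000).round(1),np.bincount(l.ravel()))
E
```

```text
side [[403.29998779296875, 230.3000030517578], [538.5999755859375, 277.79998779296875], [519.0, 200.5], [423.0, 307.8999938964844]] [471.  254.1] [81 97 82 94]
scene [[520.9000244140625, 201.5], [425.20001220703125, 308.1000061035156], [404.79998779296875, 230.60000610351562], [540.7000122070312, 278.70001220703125]] [472.9 254.7] [56 60 58 60]
```

{"fn": "jog_arm", "kwargs": {
  "rows": [
    [[-4,-6,0],[0,0,-5],1],
    [[-8,-12,0],[0,0,-13.5],1],
    [[-11,-18,0],[0,0,-13.5],1],
    [[-14,-22,0],[0,0,-13.5],1],
    [[-15.5,-25.3,0],[0,0,-13.5],1],
    [[-15.5,-25.3,0],[0,0,-13.5],1],
    [[-15.5,-25.3,0],[0,0,-13.5],1],
    [[-15.5,-25.3,0],[0,0,-13.5],1]
  ]
}}

```text
clock: 1.1
position: [0.4708, -0.2515, 0.1883]
ee_rot: [-2.464, -1.947, -0.001]
force: [-0.2, -0.4, 0.8]
width: 1.001
gripper_force: 0.0
```

Base centre ≈ (0.472, 0.254), yaw −14.4°, and the post spacing of 119.5 × 79.8 mm fits. Next is a close wrist look at the board.

```bash
cat >> h.py <<'E'
from scipy.spatial.transform import Rotation as Ro
def wrist():
    s=arm.observe();im=arm.get_image("wrist");d=im["depth"];v,u=np.mgrid[:420,:560]
    x=(u-im["cx"])/im["fx"];y=(v-im["cy"])/im["fy"];th=np.hypot(x,y)+1e-9
    k=np.tan(np.minimum(th,1.5))/th
    c=np.stack([x*k*d,y*k*d,d],-1);M=np.array(im["mount"])
    p=c@M[:3,:3].T+M[:3,3]
    P=p@Ro.from_rotvec(s["ee_rot"]).as_matrix().T+s["position"]
    P[(d==0)|(th>1.3)]=np.nan
    return s,im["img"],P
E
python3 - <<'E'
from h import *
s,I,P=wrist();cv2.imwrite("pics/w1.png",I[:,:,::-1])
q=I.astype(int);m=(q[...,1]-q[...,0]>25)&(P[...,2]>-.005)&(P[...,2]<.015)
r=cv2.minAreaRect(P[m][:,:2].astype(np.float32)*1000);print(m.sum(),r,np.median(P[m][:,2]))
c=np.array([.47,-.255]);D=np.hypot(P[...,0]-c[0],P[...,1]-c[1])
t=(D<.034)&(P[...,2]>.040)&(P[...,2]<.05);p=P[t];print(t.sum(),np.median(p[:,2]),cv2.minAreaRect(p[:,:2].astype(np.float32)*1000))
E
```

```text
8866 ((467.969482421875, -255.6234588623047), (117.97919464111328, 162.84201049804688), 74.30477905273438) 0.005189299305163056
1299 0.045251152931561456 ((467.9957580566406, -254.97193908691406), (44.12348556518555, 34.41448974609375), 74.29058837890625)
```

View pics/w1.png

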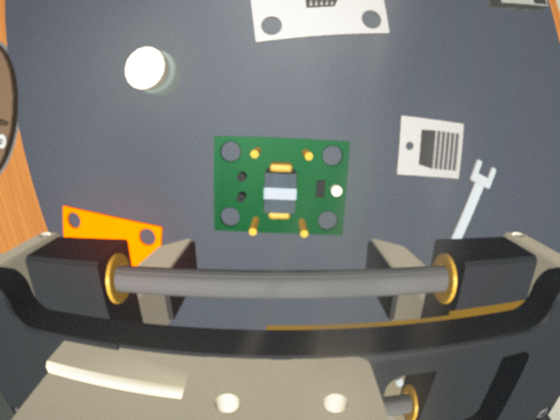

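The board is at (0.468, −0.255), yaw −15.7°, and the transformer top is 44×34 mm at z 45 mm, which matches. Descending to grip.

{"fn": "jog_arm", "kwargs": {
  "rows": [
    [[-0.3,-0.3,-4],[0,0,-2.2],1],
    [[-0.3,-0.3,-8],[0,0,-2.2],1],
    [[-0.3,-0.3,-12],[0,0,-2.2],1],
    [[-0.3,-0.3,-15],[0,0,-2.2],1],
    [[-0.3,-0.3,-17.2],[0,0,-2.2],1],
    [[-0.3,-0.3,-17.2],[0,0,-2.2],1],
    [[-0.3,-0.3,-17.2],[0,0,-2.2],1]
  ]
}}

```text
clock: 2.02
position: [0.4678, -0.2558, 0.0173]
ee_rot: [2.503, 1.898, 0.001]
force: [0.3, 0.6, 0.0]
width: 1.0
gripper_force: 0.0
```

{"fn": "jog_arm", "kwargs": {
  "rows": [
    [[0,0,0],[0,0,0],0.3],
    [[0,0,0],[0,0,0],0.3],
    [[0,0,0],[0,0,0],0.3],
    [[0,0,0],[0,0,0],0.3],
    [[0,0,0],[0,0,0],0.3],
    [[0,0,0],[0,0,0],0.3],
    [[0,0,0],[0,0,0],0.3]
  ],
  "newtons": 35
}}

```text
clock: 2.9
position: [0.467, -0.256, 0.0165]
ee_rot: [-2.504, -1.897, 0.0]
force: [0.1, 0.4, -0.7]
width: 0.313
gripper_force: 0.0
```

{"fn": "jog_arm", "kwargs": {
  "rows": [
    [[0,0,0],[0,0,0],0],
    [[0,0,0],[0,0,0],0],
    [[0,0,0],[0,0,0],0],
    [[0,0,0],[0,0,0],0]
  ],
  "newtons": 35
}}

```text
clock: 3.4
position: [0.467, -0.256, 0.0165]
ee_rot: [-2.504, -1.897, -0.0]
force: [-0.3, -0.4, 0.2]
width: 0.003
gripper_force: 0.0
```

```bash
python3 - <<'E'
from h import *
s,I,P=wrist();cv2.imwrite("pics/w2.png",I[:,:,::-1]);print(s["width"],s["gripper_force"])
E
```

```text
0.0032043956800465612 0.0
```

View pics/w2.png

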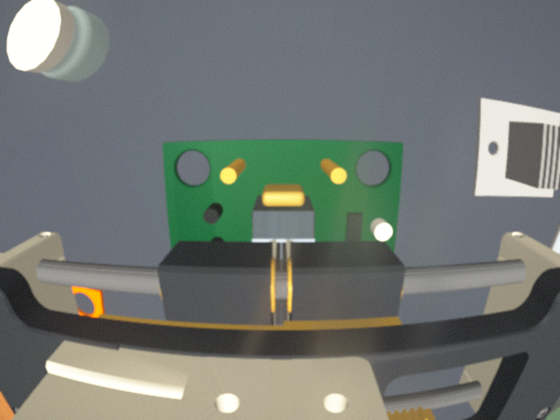

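The fingers shut in front of the transformer without gripping it. It shows just beyond them at (283,215), so I'll check where the board and fingers really are.

```bash
python3 - <<'E'
from h import *
s,I,P=wrist()
q=I.astype(int);m=(q[...,1]-q[...,0]>25)&(P[...,2]>-.01)&(P[...,2]<.02)
r=cv2.minAreaRect(P[m][:,:2].astype(np.float32)*1000);print(m.sum(),r,np.median(P[m][:,2]))
for u,v in((283,218),(283,198),(232,170),(335,170),(194,168),(374,168),(283,255),(220,270)):print(u,v,P[v,u].round(3))
im=arm.get_image("side");sc=arm.get_image("scene")
a=cv2.resize(im["img"][110:210,220:353,::-1],(532,400),interpolation=2);b=cv2.resize(sc["img"][60:200,130:270,::-1],(400,400)[:2] ,interpolation=2)
b=cv2.resize(b,(268,400));cv2.imwrite("pics/c2.png",np.hstack([a,b]))
E
```

```text
16702 ((473.684326171875, -236.16152954101562), (78.08326721191406, 164.94252014160156), 73.78522491455078) 0.005167607323090893
283 218 [ 0.473 -0.238  0.045]
283 198 [ 0.476 -0.229  0.039]
232 170 [ 0.456 -0.205  0.051]
335 170 [ 0.506 -0.219  0.05 ]
194 168 [ 0.422 -0.201  0.002]
374 168 [ 0.539 -0.234  0.   ]
283 255 [ 0.471 -0.248  0.072]
220 270 [ 0.463 -0.218  0.144]
```

View pics/c2.png

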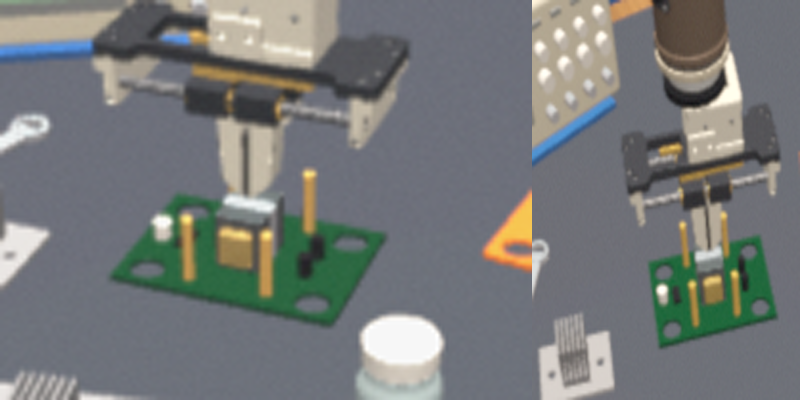

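```bash
python3 - <<'E'
from h import *
Pm=[];uv=[]
for n,pt in(("side",(281.7,158)),("scene",(222,147))):
    im=arm.get_image(n);R=cv2.Rodrigues(np.array(im["rvec"],float))[0];t=np.array(im["tvec"],float).reshape(3,1)
    K=np.array([[im["fx"],0,im["cx"]],[0,im["fy"],im["cy"]],[0,0,1]])
    Pm.append(K@np.hstack([R,t]));uv.append(np.array(pt,float).reshape(2,1))
    x=K@(R@np.array(arm.observe()["position"]).reshape(3,1)+t);print(n,"TCP projects",(x/x[2]).ravel()[:2])
    C=cloud(im);u,v=map(int,pt);print(C[v-8:v+5,u-1].round(3).tolist())
X=cv2.triangulatePoints(*Pm,*uv);print((X/X[3]).ravel()[:3])
s=arm.observe();print(s["position"],s["joints"],s["force"])
E
```

```text
side TCP projects [282.84547073 169.23710471]
[[0.473, -0.245, 0.082], [0.473, -0.244, 0.08], [0.473, -0.246, 0.076], [0.473, -0.246, 0.073], [0.473, -0.247, 0.069], [0.473, -0.248, 0.065], [0.473, -0.246, 0.064], [0.473, -0.244, 0.062], [0.473, -0.247, 0.057], [0.474, -0.25, 0.052], [0.475, -0.257, 0.045], [0.474, -0.253, 0.044], [0.474, -0.249, 0.044]]
scene TCP projects [223.45911849 155.76972756]
[[0.472, -0.246, 0.081], [0.472, -0.247, 0.077], [0.474, -0.242, 0.079], [0.472, -0.247, 0.071], [0.473, -0.246, 0.069], [0.474, -0.245, 0.066], [0.473, -0.247, 0.062], [0.475, -0.244, 0.061], [0.474, -0.248, 0.055], [0.471, -0.257, 0.043], [0.473, -0.251, 0.045], [0.473, -0.252, 0.042], [0.477, -0.244, 0.046]]
[ 0.47009841 -0.24956496  0.05372372]
[ 0.4670332  -0.25601745  0.01653977] [ 0.30159582  0.49897138  0.13481657  1.98823246 -0.10502629  0.66083406
  0.22904588] [ 0.01888449 -0.0419166   0.12228111]
```

The real fingertips sit about 37 mm above the reported TCP. I'll check the start images, when the gripper was open, for the same offset.

```bash
python3 - <<'E'
from h import *
for n in("side","scene"):
    for tag,im,c in(("start",np.load(n+".npy",allow_pickle=True).item(),(.6245,0,.188)),("now",arm.get_image(n),(.467,-.256,.0165))):
        P=cloud(im).reshape(-1,3)
        m=(np.abs(P[:,0]-c[0])<.08)&(np.abs(P[:,1]-c[1])<.03)&(P[:,2]>max(c[2]-.05,.05))&(P[:,2]<c[2]+.12)
        p=P[m];o=np.argsort(p[:,2])[:12];print(n,tag,m.sum(),p[o][::3].round(3).tolist())
s,I,P=wrist();m=(P[...,2]>.05)&(np.hypot(P[...,0]-.467,P[...,1]+.256)<.03);print("wrist low",np.sort(P[m][:,2])[:5].round(3))
E
```

```text
side start 838 [[0.671, -0.005, 0.226], [0.671, 0.001, 0.227], [0.575, 0.011, 0.228], [0.673, 0.011, 0.228]]
side now 345 [[0.43, -0.284, 0.05], [0.468, -0.245, 0.056], [0.473, -0.246, 0.058], [0.479, -0.249, 0.059]]
scene start 615 [[0.578, 0.002, 0.225], [0.575, 0.012, 0.227], [0.676, 0.012, 0.227], [0.577, 0.012, 0.228]]
scene now 289 [[0.433, -0.281, 0.051], [0.471, -0.248, 0.053], [0.477, -0.247, 0.057], [0.471, -0.247, 0.058]]
wrist low [0.054 0.054 0.055 0.055 0.055]
```

The offset is consistent: the real fingertips are ≈37 mm above the reported TCP, both at the start and now. I'll apply it, so a reported z of −0.021 puts the tips at 16 mm. Opening first, then lowering gently.

{"fn": "jog_arm", "kwargs": {
  "rows": [
    [[0.2,0,0],[0,0,0],1],
    [[0.2,0,0],[0,0,0],1],
    [[0.2,0,0],[0,0,0],1],
    [[0.2,0,0],[0,0,0],1],
    [[0.2,0,0],[0,0,0],1],
    [[0.2,0,0],[0,0,0],1],
    [[0.2,0,0],[0,0,0],1],
    [[0.2,0,0],[0,0,0],1]
  ]
}}

```text
clock: 4.85
position: [0.4691, -0.256, 0.0166]
ee_rot: [2.504, 1.897, 0.0]
force: [-1.1, -0.1, 0.1]
width: 0.825
gripper_force: 0.0
```

{"fn": "jog_arm", "kwargs": {
  "rows": [
    [[0,0,-1],[0,0,0],1],
    [[0,0,-2],[0,0,0],1],
    [[0,0,-3],[0,0,0],1],
    [[0,0,-3.7],[0,0,0],1],
    [[0,0,-3.7],[0,0,0],1],
    [[0,0,-3.7],[0,0,0],1]
  ]
}}

```text
clock: 5.6
position: [0.4692, -0.2561, -0.0203]
ee_rot: [2.504, 1.897, 0.0]
force: [0.1, 0.1, 0.4]
width: 0.999
gripper_force: 0.0
```

{"fn": "jog_arm", "kwargs": {
  "rows": [
    [[0,0,0],[0,0,0],0.2],
    [[0,0,0],[0,0,0],0.2],
    [[0,0,0],[0,0,0],0.2],
    [[0,0,0],[0,0,0],0.2],
    [[0,0,0],[0,0,0],0.2],
    [[0,0,0],[0,0,0],0.2],
    [[0,0,0],[0,0,0],0.2],
    [[0,0,0],[0,0,0],0.2]
  ],
  "newtons": 35
}}

```text
clock: 6.6
position: [0.4689, -0.256, -0.0205]
ee_rot: [-2.504, -1.897, 0.0]
force: [0.0, -0.7, -0.1]
width: 0.368
gripper_force: 35.0
```

Gripped at 33.9 mm and 35 N. Lift and carry.

{"fn": "jog_arm", "kwargs": {
  "rows": [
    [[0,0,2],[0,0,0],0.2],
    [[0,0,5],[0,0,0],0.2],
    [[0,0,9],[0,0,0],0.2],
    [[0,0,12.5],[0,0,0],0.2],
    [[0,3,12.5],[0,0,0],0.2],
    [[0,7,12.5],[0,0,0],0.2],
    [[0,12,12.5],[0,0,0],0.2],
    [[0,17,12.5],[0,0,0],0.2]
  ]
}}

```text
clock: 7.6
position: [0.4685, -0.0846, 0.1043]
ee_rot: [-2.504, -1.896, 0.001]
force: [0.5, -0.2, -3.4]
width: 0.366
gripper_force: 35.0
```

{"fn": "jog_arm", "kwargs": {
  "rows": [
    [[0,5,0],[0,0,0],0.2],
    [[0,10,0],[0,0,0],0.2],
    [[0,15,0],[0,0,0],0.2],
    [[0,20,0],[0,0,0],0.2],
    [[0,25,0],[0,0,0],0.2],
    [[0,29,0],[0,0,0.7],0.2],
    [[0.2,32,0],[0,0,1.3],0.2],
    [[0.3,34,0],[0,0,1.3],0.2]
  ]
}}

```text
clock: 8.6
position: [0.4714, 0.2553, 0.1041]
ee_rot: [-2.481, -1.927, 0.001]
force: [0.7, 0.2, -3.5]
width: 0.365
gripper_force: 35.0
```

{"fn": "jog_arm", "kwargs": {
  "rows": [
    [[0,0,0],[0,0,0],0.2],
    [[0,0,0],[0,0,0],0.2],
    [[0,0,0],[0,0,0],0.2],
    [[0,0,0],[0,0,0],0.2]
  ]
}}

```text
clock: 9.1
position: [0.4722, 0.2531, 0.1046]
ee_rot: [2.484, 1.924, -0.0]
force: [0.7, -0.7, -3.8]
width: 0.371
gripper_force: 35.0
```

```bash
python3 - <<'E'
from h import *
s=arm.observe();print(s["position"],s["width"],s["gripper_force"])
for n in("side","scene"):
    im=arm.get_image(n);P=cloud(im);q=im["img"].astype(int)
    m=(q[...,1]-q[...,0]>25)&(P[...,2]>.08)&(P[...,2]<.2)
    z=np.median(P[m][:,2]);m&=abs(P[...,2]-z)<.005
    print(n,m.sum(),z,cv2.minAreaRect(P[m][:,:2].astype(np.float32)*1000))
    cv2.imwrite(f"pics/{n}3.png",im["img"][:,:,::-1])
a=cv2.imread("pics/side3.png")[150:400,150:400];b=cv2.imread("pics/scene3.png")[170:380,220:430]
cv2.imwrite("pics/c3.png",np.hstack([cv2.resize(a,(400,400)),cv2.resize(b,(400,400))]))
E
```

```text
[0.4722088  0.25307573 0.10463339] 0.3710067596377911 34.998979568481445
side 3721 0.1303883386118748 ((358.0625915527344, -673.67626953125), (1918.872802734375, 758.9446411132812), 64.80854797363281)
scene 2308 0.12900970102988332 ((472.44281005859375, 255.8592529296875), (117.54806518554688, 161.06373596191406), 75.27481079101562)
```

View pics/c3.png

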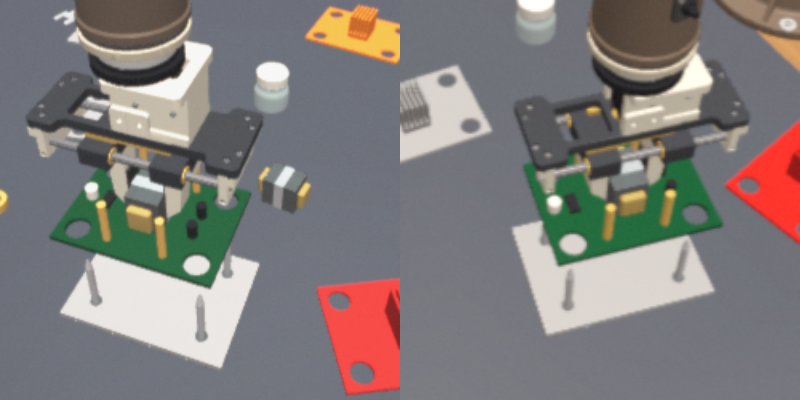

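The board is at (472, 256), yaw −14.7°, against the base at (472, 254), yaw −14.4°, so it is aligned with the posts. Lowering.

{"fn": "jog_arm", "kwargs": {
  "rows": [
    [[0,-0.1,-1.5],[0,0,0],0.2],
    [[0,-0.1,-3],[0,0,0],0.2],
    [[0,-0.1,-4.5],[0,0,0],0.2],
    [[0,-0.1,-6],[0,0,0],0.2],
    [[0,-0.1,-7.5],[0,0,0],0.2],
    [[0,-0.1,-9],[0,0,0],0.2],
    [[0,-0.1,-10],[0,0,0],0.2],
    [[0,-0.1,-10.8],[0,0,0],0.2]
  ]
}}

```text
clock: 10.2
position: [0.472, 0.253, -0.0041]
ee_rot: [2.482, 1.925, -0.0]
force: [-0.2, 0.5, -2.6]
width: 0.369
gripper_force: 35.0
```

{"fn": "jog_arm", "kwargs": {
  "rows": [
    [[0,0,-0.3],[0,0,0],0.2],
    [[0,0,-0.6],[0,0,0],0.2],
    [[0,0,-0.8],[0,0,0],0.2],
    [[0,0,-0.9],[0,0,0],0.2],
    [[0,0,-0.9],[0,0,0],0.2],
    [[0,0,-0.9],[0,0,0],0.2]
  ]
}}

```text
clock: 10.95
position: [0.4721, 0.253, -0.0124]
ee_rot: [2.482, 1.925, 0.0]
force: [0.4, 0.1, -3.4]
width: 0.368
gripper_force: 35.0
```

{"fn": "jog_arm", "kwargs": {
  "rows": [
    [[0,0,-0.1],[0,0,0],0.2],
    [[0,0,-0.15],[0,0,0],0.2],
    [[0,0,-0.15],[0,0,0],0.2]
  ]
}}

```text
clock: 11.32
position: [0.4722, 0.2531, -0.0125]
ee_rot: [2.483, 1.925, 0.001]
force: [-5.3, -3.2, 16.7]
width: 0.37
gripper_force: 35.0
```

Seated, with a contact force of 17 N. Release and rise.

{"fn": "jog_arm", "kwargs": {
  "rows": [
    [[0,0,0.1],[0,0,0],0.2],
    [[0,0,0.1],[0,0,0],1],
    [[0,0,0.1],[0,0,0],1],
    [[0,0,0.1],[0,0,0],1],
    [[0,0,0.1],[0,0,0],1],
    [[0,0,0.1],[0,0,0],1],
    [[0,0,0.1],[0,0,0],1],
    [[0,0,0.1],[0,0,0],1]
  ]
}}

```text
clock: 12.32
position: [0.472, 0.253, -0.013]
ee_rot: [2.482, 1.925, -0.0]
force: [0.1, -0.4, -0.2]
width: 0.994
gripper_force: 0.0
```

{"fn": "jog_arm", "kwargs": {
  "rows": [
    [[0,0,2],[0,0,0],1],
    [[0,0,5],[0,0,0],1],
    [[0,0,9],[0,0,0],1],
    [[0,0,13],[0,0,0],1],
    [[0,0,16],[0,0,0],1],
    [[0,0,18],[0,0,0],1],
    [[1,-4,18],[0,0,2],1],
    [[3,-8,18],[0,0,4],1]
  ]
}}

```text
clock: 13.32
position: [0.5018, 0.1727, 0.1675]
ee_rot: [-2.41, -2.015, -0.001]
force: [1.4, -0.2, 0.8]
width: 1.001
gripper_force: 0.0
```

{"fn": "jog_arm", "kwargs": {
  "rows": [
    [[1,-5,0],[0,0,2],1],
    [[3,-10,0],[0,0,4],1],
    [[5,-15,0],[0,0,4],1],
    [[6,-19,0],[0,0,4],1],
    [[6.6,-20,0],[0,0,4],1],
    [[6.6,-20,0],[0,0,4],1],
    [[6.6,-20,0],[0,0,4],1],
    [[6.6,-20,0],[0,0,4],1]
  ]
}}

```text
clock: 14.32
position: [0.5678, -0.0253, 0.1671]
ee_rot: [-2.339, -2.096, -0.0]
force: [-0.3, 0.7, 0.6]
width: 1.004
gripper_force: 0.0
```

```bash
python3 - <<'E'
from h import *
s,I,P=wrist();cv2.imwrite("pics/w4.png",I[:,:,::-1]);print(s["position"],s["ee_rot"])
c=np.array([.567,-.03]);D=np.hypot(P[...,0]-c[0],P[...,1]-c[1])
m=(I.min(2)>140)&(D<.12)&(P[...,2]>-.005)&(P[...,2]<.012)
print(m.sum(),np.median(P[m][:,2]),cv2.minAreaRect(P[m][:,:2].astype(np.float32)*1000))
t=(D<.05)&(P[...,2]>.040)&(P[...,2]<.05);p=P[t];print(t.sum(),np.median(p[:,2]),cv2.minAreaRect(p[:,:2].astype(np.float32)*1000))
for n in("side","scene"):
    im=arm.get_image(n);Q=cloud(im);q=im["img"].astype(int)
    m=(q[...,1]-q[...,0]>25)&(abs(Q[...,2]-.013)<.008)&(np.hypot(Q[...,0]-.472,Q[...,1]-.254)<.12)
    p=Q[m];A=np.c_[p[:,:2]-p[:,:2].mean(0),np.ones(len(p))];print(n,m.sum(),np.linalg.lstsq(A,p[:,2],rcond=None)[0].round(4),cv2.minAreaRect(p[:,:2].astype(np.float32)*1000))
    cv2.imwrite(f"pics/{n}4.png",im["img"][:,:,::-1])
a=cv2.imread("pics/side4.png")[240:400,160:360];cv2.imwrite("pics/c4.png",np.hstack([cv2.resize(a,(400,320)),cv2.resize(cv2.imread("pics/w4.png"),(400,320))]))
E
```

```text
[ 0.56776304 -0.02533613  0.16706544] [-2.33925696e+00 -2.09630667e+00 -4.53954342e-04]
12467 0.0050849421261286165 ((572.6161499023438, -41.385032653808594), (136.2123260498047, 178.15052795410156), 83.269287109375)
807 0.04525884301780271 ((567.2802734375, -31.964801788330078), (44.05430603027344, 33.87651824951172), 84.28273010253906)
side 3228 [-0.0004  0.0012  0.0131] ((473.0147399902344, 253.98208618164062), (117.44985961914062, 159.91531372070312), 75.2893295288086)
scene 2367 [0.0014 0.0014 0.012 ] ((473.921142578125, 255.14659118652344), (116.90476989746094, 158.64273071289062), 76.02421569824219)
```

View pics/c4.png

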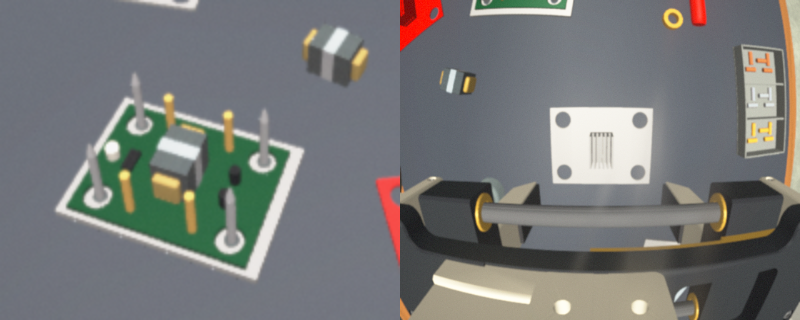

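The board is flat and seated over all posts. The heat sink is at (567, −32), yaw −5.7°, with its top at 45 mm and a 44×34 footprint. Going down to grip it.

{"fn": "jog_arm", "kwargs": {
  "rows": [
    [[0,-0.7,-4],[0,0,0.5],1],
    [[0,-0.7,-8],[0,0,0.5],1],
    [[0,-0.7,-12],[0,0,0.5],1],
    [[0,-0.7,-15],[0,0,0.5],1],
    [[0,-0.7,-17],[0,0,0.5],1],
    [[0,-0.7,-18.7],[0,0,0.5],1],
    [[0,-0.7,-18.7],[0,0,0.5],1],
    [[0,-0.7,-18.7],[0,0,0.5],1]
  ]
}}

```text
clock: 15.48
position: [0.5686, -0.034, -0.0193]
ee_rot: [2.332, 2.104, 0.001]
force: [0.2, -0.5, -0.1]
width: 1.001
gripper_force: 0.0
```

{"fn": "jog_arm", "kwargs": {
  "rows": [
    [[0,0,0],[0,0,0],0.2],
    [[0,0,0],[0,0,0],0.2],
    [[0,0,0],[0,0,0],0.2],
    [[0,0,0],[0,0,0],0.2],
    [[0,0,0],[0,0,0],0.2],
    [[0,0,0],[0,0,0],0.2],
    [[0,0,0],[0,0,0],0.2],
    [[0,0,0],[0,0,0],0.2]
  ],
  "newtons": 35
}}

```text
clock: 16.48
position: [0.5679, -0.034, -0.02]
ee_rot: [-2.333, -2.104, 0.0]
force: [-0.5, -0.5, 0.4]
width: 0.371
gripper_force: 35.0
```

{"fn": "jog_arm", "kwargs": {
  "rows": [
    [[0,0,2],[0,0,0],0.2],
    [[0,0,5],[0,0,0],0.2],
    [[0,0,9],[0,0,0],0.2],
    [[0,0,12.5],[0,0,0],0.2],
    [[0,0,15],[0,0,0],0.2],
    [[-1,3,15],[0,0,-1],0.2],
    [[-2,7,15],[0,0,-3],0.2],
    [[-4,12,15],[0,0,-5],0.2]
  ]
}}

```text
clock: 17.48
position: [0.5278, 0.0862, 0.1297]
ee_rot: [2.425, 1.996, -0.0]
force: [0.8, 1.5, -2.9]
width: 0.369
gripper_force: 34.9
```

{"fn": "jog_arm", "kwargs": {
  "rows": [
    [[-2,5,0],[0,0,-2],0.2],
    [[-3.6,10,0],[0,0,-3.8],0.2],
    [[-5,14,0],[0,0,-3.8],0.2],
    [[-5.6,16.6,0],[0,0,-3.8],0.2],
    [[-5.6,16.6,0],[0,0,-3.8],0.2],
    [[-5.6,16.6,0],[0,0,-3.8],0.2],
    [[-5.6,16.6,0],[0,0,-3.8],0.2],
    [[-5.6,16.6,0],[0,0,-3.8],0.2]
  ]
}}

```text
clock: 18.48
position: [0.4723, 0.251, 0.13]
ee_rot: [2.489, 1.917, -0.0]
force: [0.3, 0.0, -3.2]
width: 0.364
gripper_force: 35.0
```

```bash
python3 - <<'E'
from h import *
s=arm.observe();print(s["position"],s["width"],s["gripper_force"])
for n in("side","scene"):
    im=arm.get_image(n);P=cloud(im);q=im["img"].astype(int)
    m=(q.min(2)>120)&(abs(P[...,2]-.155)<.008)&(np.hypot(P[...,0]-.472,P[...,1]-.254)<.105)
    p=P[m];print(n,m.sum(),np.median(p[:,2]),cv2.minAreaRect(p[:,:2].astype(np.float32)*1000))
    cv2.imwrite(f"pics/{n}5.png",im["img"][:,:,::-1])
a=cv2.imread("pics/side5.png")[150:400,150:400];b=cv2.imread("pics/scene5.png")[170:380,220:430]
cv2.imwrite("pics/c5.png",np.hstack([cv2.resize(a,(400,400)),cv2.resize(b,(400,400))]))
E
```

```text
[0.47232396 0.25104946 0.13002163] 0.3637869186457487 34.95091259479523
side 4425 0.15502742230732744 ((473.5623474121094, 253.17721557617188), (118.27423095703125, 160.96685791015625), 75.02064514160156)
scene 3105 0.15393168190526915 ((472.8216552734375, 254.368896484375), (119.38180541992188, 161.11924743652344), 74.8125)
```

View pics/c5.png

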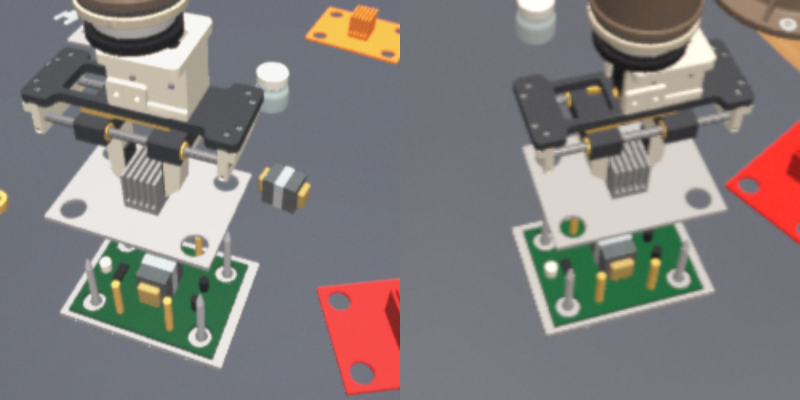

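The plate is at (473, 254), yaw −15°, aligned with the posts. Lowering 9.1 cm to the standoffs.

{"fn": "jog_arm", "kwargs": {
  "rows": [
    [[0,0,-1.5],[0,0,0.4],0.2],
    [[0,0,-3],[0,0,0.4],0.2],
    [[0,0,-4.5],[0,0,0.4],0.2],
    [[0,0,-6],[0,0,0.4],0.2],
    [[0,0,-7.2],[0,0,0.4],0.2],
    [[0,0,-8.2],[0,0,0.4],0.2],
    [[0,0,-8.7],[0,0,0.4],0.2],
    [[0,0,-8.9],[0,0,0.4],0.2]
  ]
}}

```text
clock: 19.58
position: [0.4721, 0.252, 0.0409]
ee_rot: [2.481, 1.928, 0.0]
force: [-0.3, -0.1, -2.5]
width: 0.365
gripper_force: 35.0
```

{"fn": "jog_arm", "kwargs": {
  "rows": [
    [[0,0,-0.1],[0,0,0],0.2],
    [[0,0,-0.2],[0,0,0],0.2],
    [[0,0,-0.2],[0,0,0],0.2]
  ]
}}

```text
clock: 19.95
position: [0.4721, 0.252, 0.0392]
ee_rot: [2.481, 1.928, 0.0]
force: [0.3, 0.5, -4.0]
width: 0.373
gripper_force: 35.0
```

{"fn": "jog_arm", "kwargs": {
  "rows": [
    [[0,0,-0.1],[0,0,0],0.2],
    [[0,0,-0.15],[0,0,0],0.2],
    [[0,0,-0.15],[0,0,0],0.2]
  ]
}}

```text
clock: 20.32
position: [0.4722, 0.2521, 0.0389]
ee_rot: [-2.481, -1.927, -0.001]
force: [-4.4, -2.2, 13.4]
width: 0.368
gripper_force: 35.0
```

The plate rests on the standoffs. Release and retreat.

{"fn": "jog_arm", "kwargs": {
  "rows": [
    [[0,0,0.1],[0,0,0],0.2],
    [[0,0,0.1],[0,0,0],1],
    [[0,0,0.1],[0,0,0],1],
    [[0,0,0.1],[0,0,0],1],
    [[0,0,0.1],[0,0,0],1],
    [[0,0,0.1],[0,0,0],1],
    [[0,0,0.1],[0,0,0],1],
    [[0,0,0.1],[0,0,0],1]
  ]
}}

```text
clock: 21.32
position: [0.472, 0.2519, 0.0385]
ee_rot: [2.481, 1.927, 0.0]
force: [-0.1, 0.1, 0.5]
width: 0.995
gripper_force: 0.0
```

{"fn": "jog_arm", "kwargs": {
  "rows": [
    [[0,0,2],[0,0,0],1],
    [[0,0,5],[0,0,0],1],
    [[0,0,9],[0,0,0],1],
    [[0,0,13],[0,0,0],1],
    [[1,-4,15],[0,0,0],1],
    [[3,-9,15],[0,0,0],1],
    [[5,-14,15],[0,0,0],1],
    [[5,-18,15],[0,0,0],1]
  ]
}}

```text
clock: 22.32
position: [0.5231, 0.0694, 0.1886]
ee_rot: [2.482, 1.924, 0.001]
force: [-0.5, -0.7, -0.6]
width: 0.997
gripper_force: 0.0
```

{"fn": "jog_arm", "kwargs": {
  "rows": [
    [[0,0,0],[0,0,0],1],
    [[0,0,0],[0,0,0],1],
    [[0,0,0],[0,0,0],1],
    [[0,0,0],[0,0,0],1]
  ]
}}

```text
clock: 22.82
position: [0.5219, 0.0731, 0.1885]
ee_rot: [-2.479, -1.93, -0.0]
force: [0.4, -0.2, -0.5]
width: 1.002
gripper_force: 0.0
```

```bash
python3 - <<'E'
from h import *
for n in("side","scene"):
    im=arm.get_image(n);Q=cloud(im);q=im["img"].astype(int)
    m=(q.min(2)>120)&(abs(Q[...,2]-.064)<.007)&(np.hypot(Q[...,0]-.472,Q[...,1]-.254)<.105)
    p=Q[m];A=np.c_[p[:,:2]-p[:,:2].mean(0),np.ones(len(p))];print(n,m.sum(),np.linalg.lstsq(A,p[:,2],rcond=None)[0].round(4),cv2.minAreaRect(p[:,:2].astype(np.float32)*1000))
    cv2.imwrite(f"pics/{n}6.png",im["img"][:,:,::-1])
a=cv2.imread("pics/side6.png")[200:400,150:350];b=cv2.imread("pics/scene6.png")[190:360,240:410]
cv2.imwrite("pics/c6.png",np.hstack([cv2.resize(a,(400,400)),cv2.resize(b,(400,400))]))
E
```

```text
side 4554 [-0.0001 -0.0013  0.064 ] ((473.5700988769531, 254.2960662841797), (118.12041473388672, 161.56517028808594), 74.73745727539062)
scene 3507 [0.0006 0.0005 0.063 ] ((472.63946533203125, 255.13973999023438), (118.86346435546875, 160.86508178710938), 75.19524383544922)
```

View pics/c6.png

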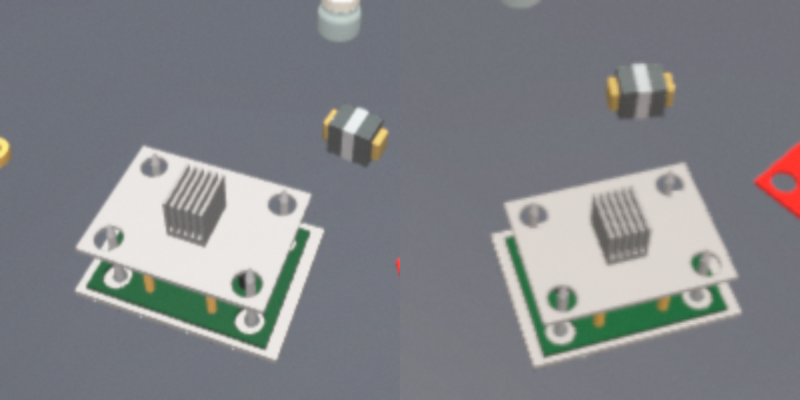

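The plate is level at the seated height (top at 64 mm), over all four posts, and the robot is clear.

```bash
python3 -c "
from cell import arm
print(arm.sign_off())"
```

```text
the job is handed in; nothing more can be done
None
```

The inverter stack is assembled and handed in at about 23 s: the board lies flat on the base and the large heat-sink plate sits level on its standoffs, both let go; the first grip missed because the fingertips were about 37 mm higher than the reported TCP, which I corrected for.

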